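# Find the tube rack whose feet still grip, by dragging, for the sloping stand

### The job

Three weighted tube racks look alike, but only one still has feet that grip; the feet of the other two have worn smooth. Without lifting them, drag each rack about 6 cm along the bench (there is room on your side) to feel how hard it drags, and leave it standing there; only when all three are tested, lift the one that drags hardest and set it down gently on the middle of the sloping stand, lengthwise up the slope with all four feet on it, so that it stays there by itself when you let go. No rack may slide down against the red lip, be tipped over or be pressed hard down, the other two stay standing on the bench, and the other things are left alone.

Things in the scene. Friction and masses are not known exactly. Their poses are not given: they have to be found in the camera images.
- rack_a_mid (a point): one of three alike loose navy tube racks, 130 x 72 mm, long side along its x axis (yaw within 0.3 rad of world x), 0.88 kg; this point: its centre, 36 mm above its underside. Block top at 32 mm; two rows of caps (tops at 40 mm, 22 to 34 mm either side of the centre line); in the middle an upright grey grip fin, 14 mm thick along x, 34 mm wide along y, top at 73 mm (heights from the underside)
- rack_b_mid (a point): a second rack, same size and look as rack_a; this point: its centre, 36 mm above its underside. The fin of each rack can be straddled or hooked by the fingers and pushed along x, or gripped across its 14 mm. Which place holds the gripping rack differs in each start; only the drag tells it
- rack_c_mid (a point): the third rack, same size and look as rack_a; this point: its centre, 36 mm above its underside. All stand straight on the level bench top (z = 0) on four feet. Dragged steadily along the bench with nothing pressing or lifting it, a worn rack takes about 1 to 1.7 N of level force, the gripping rack 4.3 to 7 N
- slide_box: bystander: loose open black box of microscope slides, 60 x 170 mm, 56 mm high, beyond the racks; origin at the centre of its underside, long side along its y axis
- jar: bystander: loose amber jar with white lid, 60 mm across, 75 mm high, between the robot and the racks; origin at the centre of its underside
- tip_box: bystander: loose closed yellow pipette-tip box, 120 x 85 mm, 50 mm high, at the robot's right; origin at the centre of its underside, long side along its x axis
- deck_mid (a point): middle of the upper face of the fixed sloping stand's beige deck, 200 mm long (its x axis, pointing up the slope), 120 mm wide (its y axis), z square to the deck. The slope is 0.33 rad, rising away from the robot (yaw within 0.25 rad of world x); this point is 55 mm above the bench. Worn feet slide down it, gripping feet hold
- lip_mid (a point): top of the low red lip across the foot of the deck, 103 mm down the slope from deck_mid; it stands 10 mm above the deck and is 6 mm thick
Mind the look-alikes: they are no part of the job. Of the things like the part that bears deck_mid, leave any that is yellow; of the rest the larger one is meant.

How it is judged:
By the outcome, as a careful person would: the job done as asked, in the order asked, and still so for the second after the job is handed in, with the robot touching nothing.
It also fails if it takes over 72 s, if anything falls off the work surface, if the arm or the gripper's body presses on something with over 40 N, if the wrist force passes 120 N, or if a joint passes its speed limit or range.

### The arm

A 6-joint arm with a two-finger parallel gripper is mounted at the origin on the work surface. World frame = base frame: x ahead of the robot, y to its left, z up, the work surface at z = 0. Lengths are in m, angles in degrees, forces in N, time in s.
With the tool pointing down it reaches from about 0.35 to 0.85 m from the base axis. Payload 8.1 kg.
Tool frame: the origin (TCP) lies at the very end of the fingers, on their centre line; the grasp point (between the pads) lies 19 mm behind it (arm.hold_point_z is the distance from the TCP to the grasp point, in m); z points along the fingers, y is the direction in which the jaws open and shut (so a half turn about z gives the same grasp; the last joint's range is limited). The gripper opens to 93 mm and grips with 3 to 60 N. Pads are 15 mm wide; open, the fingers measure 128 mm over their backs; the gripper's body (75 mm by 188 mm) begins 65 mm behind the grasp point.
Start: joints at [60.367, 7.471, 85.268, -0, 87.261, -4.893], TCP at [0.251, 0.545, 0.219] pointing down, gripper open.
Joint ranges: [-169.43, 169.43], [-51.17, 129.36], [1.28, 143.12], [-76.62, 256.62], [0, 156.53], [-152.29, 152.29]. Speed limits (degrees/s): [136.94, 136.94, 159.86, 180, 180, 180].

### API

Orientations are given as a 3x3 rotation matrix whose columns are the frame's x, y, z axes.
In Python, from cell import arm, cams gives the robot as it stands.
- The arm moves only by the tool jog_arm, never from a script. Its argument "motion" is a list of rows, each an object with "slide": the shift along the tool's x, y, z in m, a list of three; "twist": the turn, a rotation vector about the tool's x, y, z in degrees, a list of three; "gripper": the finger opening in m, from 0 to 0.093. A call has 1 to 10 rows; each row is the pose to reach, as a shift and turn from the pose commanded when the call began, along the tool's axes at that moment; what a row does not reach only later rows make up. A row lasts 1/8 s, in which the tool goes at most 62.5 mm and 10.7 degrees, less where a joint would pass 70% of its speed; a pose out of reach is approached as far as the arm can. A call with a gripper value outside its range is refused whole. The fingers move at their own pace and stop on an object; "newtons" is the grip in N (left out, the last holds). Time passes only in rows, so rows that repeat a pose let the fingers close. It gives the time, the measured TCP pose, the force and the opening at its end, in the units of the state.
- arm.get_state(): the state, without advancing time (a new reading comes with each control period).
- cams.snapshot(name): name is "side" or "top" or "wrist"; returns a dict with "pixels" (384x512x3 uint8, red, green, blue), "range_z" (384x512 float32, m along the optical axis (not along the pixel's ray), 0 where there is no reading), "mtx" (3x3 intrinsics, pixels), "cam_to_world" (4x4, takes a point from camera to world coordinates); the wrist camera has in their place "tool_from_camera" (4x4, takes a point from camera to tool coordinates, whose origin is the TCP and whose axes are the flange's). Camera axes: x right, y down, z forward; pixel columns grow to the right and rows downward; lengths in m; the calibration is good to about 2 mm. A picture is of the moment at which its call begins: read the wrist's pose just before it.
- arm.job_done(): hands the job in, once; it reports no verdict.
The state is a dict: "clock": time; "joints": joint angles; "qd": joint speeds; "joint_efforts": joint torques, N m; "position": TCP position; "eef_rot": TCP orientation; "contact_force": force on the tool from outside, world axes, zero at the start; "wrist_torque": the same for the moment, N m; "opening": opening from 0.0 (shut) to 1.0 (fully open).
Only numpy, scipy, OpenCV 4.12 (cv2) and the standard library are available. Lean on these libraries where they do the work, as an engineer would, in place of code of your own. Each camera call takes 0.05 s, during which the arm holds its last target. There are 200 camera calls.

## Working session

There is one attempt and no reset: what is moved stays moved. The work goes in short steps, Python scripts to look and compute and a tool call to move; the robot and the scene stay as the last step left them, time stands still between calls to the robot, and variables do not carry over. Pictures are saved under pics/ and viewed, about 8 in all and at most 12, crops included, and the job is handed in when it is done.

Besides the shell and the picture viewer there is one more tool, called after ">>>" by a JSON object that holds its "op" and its "data", one argument or row to a line. jog_arm: Moves the arm, as the interface text tells. Its arguments: {"type":"object","properties":{"motion":{"type":"array"},"newtons":{"type":"number"}},"required":["motion"]}

```bash
ls; mkdir -p pics; python3 - <<'E'
from cell import arm,cams
import cv2,numpy as np
s=arm.get_state();print(s)
for n in("top","side"):
    d=cams.snapshot(n);np.savez(f"pics/{n}.npz",**d);cv2.imwrite(f"pics/{n}.png",d["pixels"][:,:,::-1]);print(n,d["mtx"],d["cam_to_world"])
E
```

```text
pics
{'clock': 0.0, 'joints': array([ 6.03700398e+01,  7.51466243e+00,  8.53306256e+01,  1.72934709e-03,
        8.72598870e+01, -4.89441510e+00]), 'qd': array([-0.04530075,  0.02084582,  0.06437649,  0.04976451,  0.06740877,
       -0.00127495]), 'joint_efforts': array([-8.55401158e-04, -5.59840930e+01, -4.91765428e+01,  7.68874283e-02,
        3.51727707e-02, -1.69158075e-04]), 'position': array([0.25075754, 0.5444598 , 0.21757918]), 'eef_rot': array([[-9.08248064e-01,  4.18431096e-01, -9.33744647e-04],
       [ 4.18432096e-01,  9.08246708e-01, -1.58070845e-03],
       [ 1.86652935e-04, -1.82638412e-03, -9.99998315e-01]]), 'contact_force': array([-0.11528582, -0.03946641,  0.38114999]), 'wrist_torque': array([-0.0200611 ,  0.02398917, -0.02883004]), 'opening': 0.9988324940832065}
top [[369.99782922   0.         255.72703713]
 [  0.         369.99782922 192.70654958]
 [  0.           0.           1.        ]] [[ 0.01299426 -0.98308845  0.18266977  0.32808079]
 [-0.99978647 -0.00983843  0.01817178 -0.04310366]
 [-0.01606729 -0.1828669  -0.98300638  1.09249504]
 [ 0.          0.          0.          1.        ]]
side [[396.71588209   0.         251.07674281]
 [  0.         396.71588209 195.9215138 ]
 [  0.           0.           1.        ]] [[ 0.86785341 -0.26862238  0.41793836 -0.04854278]
 [-0.49637668 -0.5043579   0.70656443 -0.99259448]
 [ 0.02099149 -0.82064921 -0.57104661  0.85891687]
 [ 0.          0.          0.          1.        ]]
```

View pics/top.png

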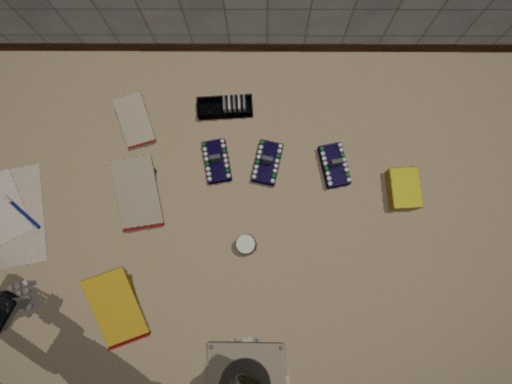

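View pics/side.png

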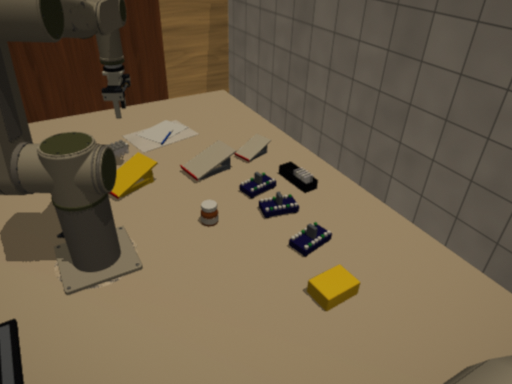

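The top view shows racks at (216,161), (267,163) and (334,165). There are three sloping stands: large beige (137,193), small beige (134,121) and yellow (115,308). I choose the large beige one. The other objects are the jar (245,244), slide box (225,106) and tip box (405,188). Next I measure them and check with a crop.

```bash
cat > h.py <<'E'
import numpy as np,cv2
def cloud(d,T=None):
    T=d["cam_to_world"] if T is None else T
    z=d["range_z"];v,u=np.indices(z.shape);K=d["mtx"]
    p=np.stack([(u-K[0,2])/K[0,0]*z,(v-K[1,2])/K[1,1]*z,z],-1)
    return p@T[:3,:3].T+T[:3,3]
def rect(P):
    (c,s,a)=cv2.minAreaRect(P[:,:2].astype(np.float32)*1000)
    if s[0]<s[1]: a+=90;s=s[::-1]
    return np.round(c,1),np.round(s,1),round((a+90)%180-90,1)
def top_report(d):
    P=cloud(d);im=d["pixels"].astype(int);r,g,b=im[...,0],im[...,1],im[...,2];z=P[...,2]
    for n,(u0,u1,v0,v1) in dict(A=(198,236,134,190),B=(248,290,134,190),C=(312,358,138,192),slide=(192,258,90,125),tip=(382,428,160,215),jar=(230,260,230,260)).items():
        m=np.zeros(z.shape,bool);m[v0:v1,u0:u1]=1;m&=z>0.015
        q=m&(z>0.055)
        print(n,rect(P[m]),"fin" ,rect(P[q])if q.sum()>4 else None,q.sum(),"zmax",z[m].max().round(3))
E
python3 - <<'E'
from h import *
d=dict(np.load("pics/top.npz"));top_report(d)
P=cloud(d);z=P[...,2];im=d["pixels"].astype(int)
m=np.zeros(z.shape,bool);m[150:240,105:170]=1
red=m&(im[...,0]>1.8*im[...,1]);print("lip",rect(P[red]),P[red].mean(0),red.sum())
k=m&(z>.02)&~red; 
Q=P[k]
# robust plane
for i in range(8):
    A=np.c_[Q[:,:2],np.ones(len(Q))];c=np.linalg.lstsq(A,Q[:,2],rcond=None)[0];e=abs(A@c-Q[:,2]);Q=Q[e<max(.003,np.percentile(e,95))]
print("plane",c,np.arctan(np.hypot(c[0],c[1])),np.degrees(np.arctan2(c[1],c[0])),rect(Q),Q[:,2].min(),Q[:,2].max())
t=cv2.resize(d["pixels"][80:260,90:360,::-1],None,fx=2.9,fy=2.9,interpolation=cv2.INTER_CUBIC);cv2.imwrite("pics/crop1.png",t)
E
```

```text
A (array([501.6,  57.3]), array([391.9,  84.8]), 17.9) fin (array([476.2,  35.9]), array([334. ,  33.5]), 22.3) 77 zmax 1.092
B (array([509.4, -35.7]), array([355. ,  75.7]), -9.7) fin (array([478.5, -56.2]), array([300.2,  31.5]), 1.0) 80 zmax 1.092
C (array([ 488.1, -192.8]), array([417.7, 132.3]), -25.5) fin (array([ 481.3, -147.6]), array([369.8,  28.5]), -38.7) 85 zmax 1.092
slide (array([575.1,  60.7]), array([508.1, 170.1]), 4.3) fin (array([572.5,  19.6]), array([500.5,  65.2]), 7.0) 81 zmax 1.092
tip (array([ 476.8, -261.5]), array([510.7, 135.9]), -70.7) fin (array([ 446.6, -259. ]), array([492.5,   0. ]), -61.2) 11 zmax 1.092
jar (array([361.4,  -1. ]), array([89.7, 59.3]), 18.2) fin (array([369.1, -13. ]), array([88., 51.]), 66.4) 299 zmax 1.092
lip (array([421.6, 301.9]), array([113.,   6.]), -80.1) [0.42176007 0.30085662 0.02753735] 83
plane [ 0.33639498  0.05380289 -0.13838378] 0.32833933543346705 9.086905011078523 (array([520.2, 319.3]), array([190.9, 121. ]), 9.4) 0.02002439953699664 0.08816909291798791
```

View pics/crop1.png

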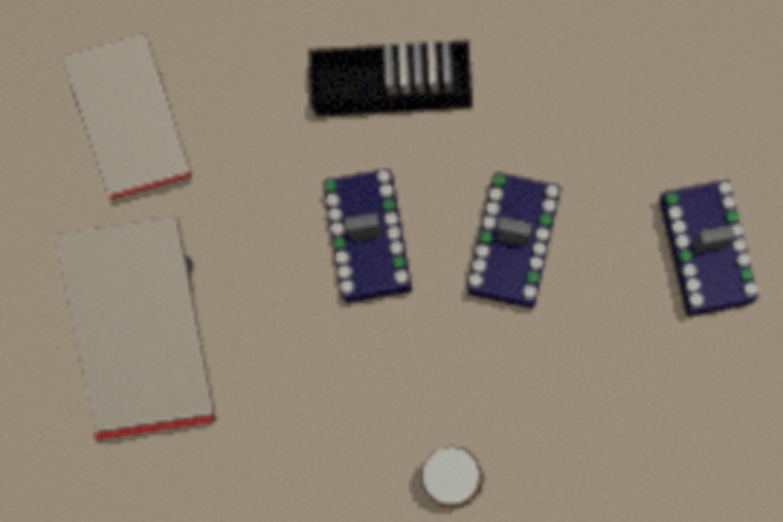

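```bash
sed -i 's/m&=z>0.015/m\&=(z>0.015)\&(d["range_z"]>.3)/' h.py; python3 - <<'E'
from h import *
d=dict(np.load("pics/top.npz"));top_report(d)
E
```

```text
A (array([623.5,  96.7]), array([131.1,  72.3]), 11.0) fin (array([623.2,  96.2]), array([33.4, 14.2]), -72.0) 71 zmax 0.075
B (array([620.6, -54.5]), array([130.6,  72. ]), -12.1) fin (array([620. , -54.3]), array([33. , 14.8]), 79.7) 71 zmax 0.076
C (array([ 614. , -253.3]), array([130.8,  72.8]), 12.4) fin (array([ 614.2, -252.7]), array([33.9, 15.1]), -80.1) 72 zmax 0.076
slide (array([796.7,  77.2]), array([170.1,  63.5]), -85.7) fin (array([798.3,  46.6]), array([64. , 44.8]), -85.9) 68 zmax 0.059
tip (array([ 543.3, -451.4]), array([120.8,  86.8]), 4.3) fin None 1 zmax 0.055
jar (array([376. ,   3.1]), array([57.5, 57.2]), -43.5) fin (array([376.1,   3.2]), array([51.5, 49.3]), 1.2) 296 zmax 0.079
```

```bash
cat >> h.py <<'E'
def plan(p,yaw,tilt=0):
    """slide/twist from the present pose to TCP p, tool y at yaw deg (tilted up the slope by tilt rad), tool z down"""
    from cell import arm
    from scipy.spatial.transform import Rotation as Ro
    s=arm.get_state();R=s["eef_rot"];a=np.radians(yaw)
    y=np.array([np.cos(a)*np.cos(tilt),np.sin(a)*np.cos(tilt),np.sin(tilt)])
    x=np.cross(y,[0,0,-1]);x/=np.linalg.norm(x)
    G=np.c_[x,y,np.cross(x,y)]
    print("slide",(R.T@(np.array(p)-s["position"])).round(4),"twist",np.degrees(Ro.from_matrix(R.T@G).as_rotvec()).round(2),"t",s["clock"],"F",s["contact_force"].round(2))
E
python3 - <<'E'
from h import *
plan([.623,.0965,.13],11)
E
```

```text
slide [-0.5255 -0.251   0.088 ] twist [-9.000e-02  4.000e-02  5.426e+01] t 0.1 F [-0.35  0.3  -0.3 ]
```

>>> {"op": "jog_arm", "data": {
  "motion": [
    {"slide": [-0.03,-0.015,0],"twist": [0,0,3],"gripper": 0.04},
    {"slide": [-0.08,-0.04,0],"twist": [0,0,8],"gripper": 0.04},
    {"slide": [-0.135,-0.065,0.01],"twist": [0,0,14],"gripper": 0.04},
    {"slide": [-0.19,-0.09,0.02],"twist": [0,0,20],"gripper": 0.04},
    {"slide": [-0.245,-0.117,0.03],"twist": [0,0,26],"gripper": 0.04},
    {"slide": [-0.3,-0.143,0.04],"twist": [0,0,32],"gripper": 0.04},
    {"slide": [-0.355,-0.17,0.05],"twist": [0,0,38],"gripper": 0.04},
    {"slide": [-0.41,-0.196,0.06],"twist": [0,0,44],"gripper": 0.04},
    {"slide": [-0.465,-0.222,0.07],"twist": [0,0,50],"gripper": 0.04},
    {"slide": [-0.51,-0.244,0.083],"twist": [0,0,54],"gripper": 0.04}
  ]
}}

```text
clock: 1.35
position: [0.6133, 0.1077, 0.1351]
eef_rot: [[-0.192, 0.981, 0.0], [0.981, 0.192, -0.0], [-0.0, 0.0, -1.0]]
contact_force: [0.2, 0.9, 1.3]
opening: 0.43
```

>>> {"op": "jog_arm", "data": {
  "motion": [
    {"slide": [0,0,0],"twist": [0,0,0],"gripper": 0.04},
    {"slide": [0,0,0],"twist": [0,0,0],"gripper": 0.04}
  ]
}}

```text
clock: 1.6
position: [0.6116, 0.1099, 0.135]
eef_rot: [[-0.195, 0.981, -0.001], [0.981, 0.195, 0.0], [0.001, -0.001, -1.0]]
contact_force: [-0.4, 0.0, -0.0]
opening: 0.426
```

```bash
python3 - <<'E'
from h import *
from cell import arm,cams
plan([.623,.0965,.042],11)
s=arm.get_state();print(s["position"],s["opening"])
d=cams.snapshot("wrist");cv2.imwrite("pics/w1.png",d["pixels"][:,:,::-1])
T=np.eye(4);T[:3,:3]=s["eef_rot"];T[:3,3]=s["position"];P=cloud(d,T@d["tool_from_camera"])
z=P[...,2];m=(z>.065)&(z<.08)&(d["range_z"]>.05)&(np.hypot(P[...,0]-.623,P[...,1]-.0965)<.04);print(m.sum(),rect(P[m]))
E
```

```text
slide [-0.0154  0.0087  0.093 ] twist [-0.08 -0.03  0.25] t 1.6 F [-0.44  0.01 -0.02]
[0.61162995 0.10993938 0.13504195] 0.42620071440899093
537 (array([625.4,  99.4]), array([33.4, 13.4]), -78.5)
```

View pics/w1.png

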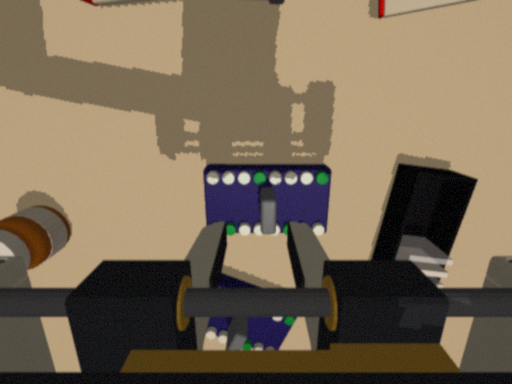

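The wrist picture shows rack A's fin at (268,210), square between the jaws, and within 3 mm of the top-camera estimate. Next I lower, straddling the fin.

>>> {"op": "jog_arm", "data": {
  "motion": [
    {"slide": [-0.007,0.005,0.02],"twist": [0,0,0],"gripper": 0.04},
    {"slide": [-0.014,0.01,0.045],"twist": [0,0,0],"gripper": 0.04},
    {"slide": [-0.014,0.01,0.07],"twist": [0,0,0],"gripper": 0.04},
    {"slide": [-0.014,0.01,0.085],"twist": [0,0,0],"gripper": 0.04},
    {"slide": [-0.014,0.01,0.092],"twist": [0,0,0],"gripper": 0.04},
    {"slide": [-0.014,0.01,0.092],"twist": [0,0,0],"gripper": 0.04},
    {"slide": [-0.014,0.008,0.092],"twist": [0,0,0],"gripper": 0.04},
    {"slide": [-0.014,0.005,0.092],"twist": [0,0,0],"gripper": 0.04}
  ]
}}

```text
clock: 2.65
position: [0.6204, 0.0972, 0.0447]
eef_rot: [[-0.195, 0.981, 0.002], [0.981, 0.195, 0.0], [-0.0, 0.002, -1.0]]
contact_force: [0.7, -0.6, 0.8]
opening: 0.427
```

>>> {"op": "jog_arm", "data": {
  "motion": [
    {"slide": [0,-0.003,0],"twist": [0,0,0],"gripper": 0.04},
    {"slide": [0,-0.006,0],"twist": [0,0,0],"gripper": 0.04},
    {"slide": [0,-0.009,0],"twist": [0,0,0],"gripper": 0.04},
    {"slide": [0,-0.012,0],"twist": [0,0,0],"gripper": 0.04},
    {"slide": [0,-0.015,0],"twist": [0,0,0],"gripper": 0.04},
    {"slide": [0,-0.018,0],"twist": [0,0,0],"gripper": 0.04},
    {"slide": [0,-0.021,0],"twist": [0,0,0],"gripper": 0.04},
    {"slide": [0,-0.024,0],"twist": [0,0,0],"gripper": 0.04}
  ]
}}

```text
clock: 3.65
position: [0.5962, 0.0924, 0.0437]
eef_rot: [[-0.195, 0.981, 0.0], [0.981, 0.195, 0.0], [-0.0, 0.0, -1.0]]
contact_force: [1.8, 0.4, 0.3]
opening: 0.431
```

>>> {"op": "jog_arm", "data": {
  "motion": [
    {"slide": [0,-0.003,0],"twist": [0,0,0],"gripper": 0.04},
    {"slide": [0,-0.006,0],"twist": [0,0,0],"gripper": 0.04},
    {"slide": [0,-0.009,0],"twist": [0,0,0],"gripper": 0.04},
    {"slide": [0,-0.012,0],"twist": [0,0,0],"gripper": 0.04}
  ]
}}

```text
clock: 4.15
position: [0.5844, 0.0901, 0.0438]
eef_rot: [[-0.195, 0.981, 0.0], [0.981, 0.195, 0.0], [-0.0, 0.0, -1.0]]
contact_force: [1.7, 1.1, 0.6]
opening: 0.427
```

>>> {"op": "jog_arm", "data": {
  "motion": [
    {"slide": [0,-0.003,0],"twist": [0,0,0],"gripper": 0.04},
    {"slide": [0,-0.006,0],"twist": [0,0,0],"gripper": 0.04},
    {"slide": [0,-0.009,0],"twist": [0,0,0],"gripper": 0.04},
    {"slide": [0,-0.012,0],"twist": [0,0,0],"gripper": 0.04}
  ]
}}

```text
clock: 4.65
position: [0.5727, 0.0877, 0.0438]
eef_rot: [[-0.195, 0.981, 0.0], [0.981, 0.195, 0.0], [-0.0, 0.0, -1.0]]
contact_force: [2.6, 0.8, 1.4]
opening: 0.431
```

>>> {"op": "jog_arm", "data": {
  "motion": [
    {"slide": [0,-0.003,0],"twist": [0,0,0],"gripper": 0.04},
    {"slide": [0,-0.006,0],"twist": [0,0,0],"gripper": 0.04},
    {"slide": [0,-0.009,0],"twist": [0,0,0],"gripper": 0.04},
    {"slide": [0,-0.012,0],"twist": [0,0,0],"gripper": 0.04}
  ]
}}

```text
clock: 5.15
position: [0.5609, 0.0854, 0.0437]
eef_rot: [[-0.195, 0.981, 0.0], [0.981, 0.195, 0.0], [0.0, 0.0, -1.0]]
contact_force: [2.9, 0.8, 2.2]
opening: 0.433
```

>>> {"op": "jog_arm", "data": {
  "motion": [
    {"slide": [0,-0.003,0],"twist": [0,0,0],"gripper": 0.04},
    {"slide": [0,-0.005,0],"twist": [0,0,0],"gripper": 0.04}
  ]
}}

```text
clock: 5.4
position: [0.5559, 0.0844, 0.0437]
eef_rot: [[-0.195, 0.981, 0.0], [0.981, 0.195, 0.0], [0.0, 0.0, -1.0]]
contact_force: [3.3, 0.6, 1.7]
opening: 0.43
```

>>> {"op": "jog_arm", "data": {
  "motion": [
    {"slide": [0,-0.003,0],"twist": [0,0,0],"gripper": 0.04},
    {"slide": [0,-0.005,0],"twist": [0,0,0],"gripper": 0.04}
  ]
}}

```text
clock: 5.65
position: [0.5509, 0.0834, 0.0436]
eef_rot: [[-0.195, 0.981, -0.0], [0.981, 0.195, -0.0], [-0.0, -0.0, -1.0]]
contact_force: [2.7, 0.0, 2.0]
opening: 0.429
```

>>> {"op": "jog_arm", "data": {
  "motion": [
    {"slide": [0,0.006,0],"twist": [0,0,0],"gripper": 0.04},
    {"slide": [0,0.012,0],"twist": [0,0,0],"gripper": 0.04},
    {"slide": [0,0.012,-0.03],"twist": [0,0,0],"gripper": 0.04},
    {"slide": [0,0.012,-0.06],"twist": [0,0,0],"gripper": 0.04},
    {"slide": [0,0.012,-0.08],"twist": [0,0,0],"gripper": 0.04}
  ]
}}

```text
clock: 6.28
position: [0.5635, 0.0859, 0.1249]
eef_rot: [[-0.195, 0.981, 0.001], [0.981, 0.195, 0.0], [-0.0, 0.001, -1.0]]
contact_force: [0.3, -0.7, 0.5]
opening: 0.428
```

```bash
python3 - <<'E'
from h import *
from cell import arm,cams
plan([.6215,-.054,.125],-11.5)
d=cams.snapshot("top");P=cloud(d);z=P[...,2]
m=(z>.02)&(z<.045)&(d["range_z"]>.3)&(abs(P[...,0]-.564)<.09)&(abs(P[...,1]-.085)<.06);print(m.sum(),rect(P[m]))
E
```

```text
slide [-1.485e-01  2.960e-02 -1.000e-04] twist [ 0.04 -0.   22.76] t 6.275 F [ 0.25 -0.73  0.47]
147 (array([559.5,  54.7]), array([98.2, 86.4]), -36.2)
```

>>> {"op": "jog_arm", "data": {
  "motion": [
    {"slide": [-0.02,0.004,0],"twist": [0,0,3],"gripper": 0.04},
    {"slide": [-0.06,0.012,0],"twist": [0,0,9],"gripper": 0.04},
    {"slide": [-0.105,0.021,0],"twist": [0,0,16],"gripper": 0.04},
    {"slide": [-0.138,0.0275,0],"twist": [0,0,21.5],"gripper": 0.04},
    {"slide": [-0.1485,0.0296,0],"twist": [0,0,22.7],"gripper": 0.04},
    {"slide": [-0.1485,0.0296,0],"twist": [0,0,22.7],"gripper": 0.04}
  ]
}}

```text
clock: 7.08
position: [0.6202, -0.0549, 0.1221]
eef_rot: [[0.2, 0.98, -0.002], [0.98, -0.2, 0.0], [0.0, -0.002, -1.0]]
contact_force: [0.9, 0.6, 0.0]
opening: 0.432
```

```bash
cat >> h.py <<'E'
def fin(x,y,name="wrist"):
    from cell import arm,cams
    s=arm.get_state();d=cams.snapshot(name)
    if name=="wrist":
        T=np.eye(4);T[:3,:3]=s["eef_rot"];T[:3,3]=s["position"];P=cloud(d,T@d["tool_from_camera"])
    else: P=cloud(d)
    z=P[...,2];r=np.hypot(P[...,0]-x,P[...,1]-y);ok=d["range_z"]>.05
    m=(z>.06)&(z<.082)&ok&(r<.045)
    if m.sum()>4:print("fin",m.sum(),rect(P[m]),np.median(z[m]).round(4))
    im=d["pixels"].astype(int)
    m=(z>.022)&(z<.048)&ok&(r<.085);print("block",m.sum(),rect(P[m]))
    return d,P
E
python3 - <<'E'
from h import *
plan([.6215,-.054,.044],-11.5)
fin(.6215,-.054);fin(.56,.085,"top")
E
```

```text
slide [0.0011 0.0012 0.0781] twist [-0.13 -0.   -0.01] t 7.075 F [0.88 0.58 0.04]
fin 672 (array([622.3, -52.2]), array([33.3, 13.7]), 78.3) 0.0721
block 8645 (array([622.1, -52.5]), array([130.2,  71.9]), -12.0)
block 20 (array([606.8,  94. ]), array([77.3, 21.4]), 85.4)
```

>>> {"op": "jog_arm", "data": {
  "motion": [
    {"slide": [0.001,0.001,0.02],"twist": [0,0,0],"gripper": 0.04},
    {"slide": [0.002,0.001,0.045],"twist": [0,0,0],"gripper": 0.04},
    {"slide": [0.002,0.001,0.065],"twist": [0,0,0],"gripper": 0.04},
    {"slide": [0.002,0.001,0.077],"twist": [0,0,0],"gripper": 0.04},
    {"slide": [0.002,0.001,0.078],"twist": [0,0,0],"gripper": 0.04},
    {"slide": [0.002,0,0.078],"twist": [0,0,0],"gripper": 0.04},
    {"slide": [0.002,-0.002,0.078],"twist": [0,0,0],"gripper": 0.04},
    {"slide": [0.002,-0.005,0.078],"twist": [0,0,0],"gripper": 0.04}
  ]
}}

```text
clock: 8.18
position: [0.6168, -0.0512, 0.0465]
eef_rot: [[0.198, 0.98, 0.001], [0.98, -0.198, -0.0], [0.0, 0.001, -1.0]]
contact_force: [0.3, 0.0, 0.5]
opening: 0.427
```

>>> {"op": "jog_arm", "data": {
  "motion": [
    {"slide": [0,-0.003,0],"twist": [0,0,0],"gripper": 0.04},
    {"slide": [0,-0.006,0],"twist": [0,0,0],"gripper": 0.04},
    {"slide": [0,-0.009,0],"twist": [0,0,0],"gripper": 0.04},
    {"slide": [0,-0.012,0],"twist": [0,0,0],"gripper": 0.04},
    {"slide": [0,-0.015,0],"twist": [0,0,0],"gripper": 0.04},
    {"slide": [0,-0.018,0],"twist": [0,0,0],"gripper": 0.04},
    {"slide": [0,-0.021,0],"twist": [0,0,0],"gripper": 0.04},
    {"slide": [0,-0.024,0],"twist": [0,0,0],"gripper": 0.04}
  ]
}}

```text
clock: 9.18
position: [0.5928, -0.0463, 0.0457]
eef_rot: [[0.198, 0.98, 0.0], [0.98, -0.198, -0.0], [-0.0, 0.0, -1.0]]
contact_force: [2.6, -0.1, -0.5]
opening: 0.43
```

>>> {"op": "jog_arm", "data": {
  "motion": [
    {"slide": [0,-0.003,0],"twist": [0,0,0],"gripper": 0.04},
    {"slide": [0,-0.006,0],"twist": [0,0,0],"gripper": 0.04},
    {"slide": [0,-0.009,0],"twist": [0,0,0],"gripper": 0.04},
    {"slide": [0,-0.012,0],"twist": [0,0,0],"gripper": 0.04}
  ]
}}

```text
clock: 9.68
position: [0.581, -0.0439, 0.0457]
eef_rot: [[0.198, 0.98, 0.0], [0.98, -0.198, -0.0], [-0.0, 0.0, -1.0]]
contact_force: [1.6, -0.7, 0.9]
opening: 0.43
```

>>> {"op": "jog_arm", "data": {
  "motion": [
    {"slide": [0,-0.003,0],"twist": [0,0,0],"gripper": 0.04},
    {"slide": [0,-0.006,0],"twist": [0,0,0],"gripper": 0.04},
    {"slide": [0,-0.009,0],"twist": [0,0,0],"gripper": 0.04},
    {"slide": [0,-0.012,0],"twist": [0,0,0],"gripper": 0.04}
  ]
}}

```text
clock: 10.18
position: [0.5693, -0.0415, 0.0457]
eef_rot: [[0.198, 0.98, 0.0], [0.98, -0.198, -0.0], [0.0, 0.0, -1.0]]
contact_force: [2.0, -0.5, -0.1]
opening: 0.429
```

>>> {"op": "jog_arm", "data": {
  "motion": [
    {"slide": [0,-0.003,0],"twist": [0,0,0],"gripper": 0.04},
    {"slide": [0,-0.006,0],"twist": [0,0,0],"gripper": 0.04},
    {"slide": [0,-0.009,0],"twist": [0,0,0],"gripper": 0.04},
    {"slide": [0,-0.012,0],"twist": [0,0,0],"gripper": 0.04}
  ]
}}

```text
clock: 10.68
position: [0.5575, -0.0392, 0.0457]
eef_rot: [[0.198, 0.98, 0.0], [0.98, -0.198, -0.0], [-0.0, 0.0, -1.0]]
contact_force: [2.3, 0.1, 0.5]
opening: 0.433
```

>>> {"op": "jog_arm", "data": {
  "motion": [
    {"slide": [0,-0.003,0],"twist": [0,0,0],"gripper": 0.04},
    {"slide": [0,-0.005,0],"twist": [0,0,0],"gripper": 0.04}
  ]
}}

```text
clock: 10.92
position: [0.5526, -0.0382, 0.0457]
eef_rot: [[0.198, 0.98, 0.0], [0.98, -0.198, -0.0], [-0.0, 0.0, -1.0]]
contact_force: [2.0, -0.1, 1.0]
opening: 0.435
```

>>> {"op": "jog_arm", "data": {
  "motion": [
    {"slide": [0,-0.003,0],"twist": [0,0,0],"gripper": 0.04},
    {"slide": [0,-0.005,0],"twist": [0,0,0],"gripper": 0.04}
  ]
}}

```text
clock: 11.18
position: [0.5477, -0.0372, 0.0457]
eef_rot: [[0.198, 0.98, 0.0], [0.98, -0.198, -0.0], [-0.0, 0.0, -1.0]]
contact_force: [2.7, 0.2, 0.8]
opening: 0.433
```

>>> {"op": "jog_arm", "data": {
  "motion": [
    {"slide": [0,0.006,0],"twist": [0,0,0],"gripper": 0.04},
    {"slide": [0,0.012,0],"twist": [0,0,0],"gripper": 0.04},
    {"slide": [0,0.012,-0.03],"twist": [0,0,0],"gripper": 0.04},
    {"slide": [0,0.012,-0.06],"twist": [0,0,0],"gripper": 0.04},
    {"slide": [0,0.012,-0.08],"twist": [0,0,0],"gripper": 0.04}
  ]
}}

```text
clock: 11.8
position: [0.5602, -0.0397, 0.127]
eef_rot: [[0.198, 0.98, 0.001], [0.98, -0.198, -0.0], [0.0, 0.001, -1.0]]
contact_force: [0.4, 0.4, -0.4]
opening: 0.429
```

```bash
python3 - <<'E'
from h import *
fin(.56,-.042)
plan([.615,-.252,.124],11.5)
E
```

```text
fin 626 (array([560.6, -39.7]), array([33.2, 13.1]), 78.6) 0.0721
block 8242 (array([560.5, -39.5]), array([130.5,  71.1]), -11.2)
slide [-0.1973  0.0944  0.0061] twist [  0.25   0.04 -22.94] t 11.85 F [ 1.59 -0.12  1.91]
```

>>> {"op": "jog_arm", "data": {
  "motion": [
    {"slide": [-0.02,0.01,0],"twist": [0,0,-2],"gripper": 0.04},
    {"slide": [-0.065,0.031,0],"twist": [0,0,-8],"gripper": 0.04},
    {"slide": [-0.11,0.053,0.002],"twist": [0,0,-13],"gripper": 0.04},
    {"slide": [-0.155,0.075,0.004],"twist": [0,0,-18],"gripper": 0.04},
    {"slide": [-0.187,0.09,0.006],"twist": [0,0,-22],"gripper": 0.04},
    {"slide": [-0.1973,0.0944,0.006],"twist": [0,0,-23],"gripper": 0.04},
    {"slide": [-0.1973,0.0944,0.006],"twist": [0,0,-23],"gripper": 0.04}
  ]
}}

```text
clock: 12.72
position: [0.6126, -0.2517, 0.1187]
eef_rot: [[-0.199, 0.98, -0.001], [0.98, 0.199, 0.001], [0.001, -0.001, -1.0]]
contact_force: [-1.0, 0.6, -0.4]
opening: 0.429
```

```bash
python3 - <<'E'
from h import *
plan([.615,-.252,.044],11.5)
fin(.615,-.252); fin(.562,.085,"top")
E
```

```text
slide [-0.0009  0.0024  0.0747] twist [-0.06 -0.06 -0.04] t 12.725 F [-0.96  0.62 -0.35]
fin 681 (array([ 615.4, -251.2]), array([33.2, 13.6]), -78.5) 0.0721
block 8572 (array([ 615.4, -251.5]), array([130.2,  71.7]), 12.0)
fin 67 (array([563.4,  84.9]), array([33.2, 14.8]), -77.7) 0.0713
block 978 (array([563.3,  84.9]), array([132. ,  72.1]), 11.3)
```

>>> {"op": "jog_arm", "data": {
  "motion": [
    {"slide": [0,0.002,0.02],"twist": [0,0,0],"gripper": 0.04},
    {"slide": [0,0.0025,0.045],"twist": [0,0,0],"gripper": 0.04},
    {"slide": [0,0.0025,0.065],"twist": [0,0,0],"gripper": 0.04},
    {"slide": [0,0.0025,0.074],"twist": [0,0,0],"gripper": 0.04},
    {"slide": [0,0.0025,0.074],"twist": [0,0,0],"gripper": 0.04},
    {"slide": [0,0.0015,0.074],"twist": [0,0,0],"gripper": 0.04},
    {"slide": [0,-0.001,0.074],"twist": [0,0,0],"gripper": 0.04},
    {"slide": [0,-0.004,0.074],"twist": [0,0,0],"gripper": 0.04}
  ]
}}

```text
clock: 13.82
position: [0.6093, -0.2528, 0.0464]
eef_rot: [[-0.2, 0.98, 0.001], [0.98, 0.2, -0.001], [-0.001, 0.001, -1.0]]
contact_force: [0.1, -0.2, 0.1]
opening: 0.43
```

>>> {"op": "jog_arm", "data": {
  "motion": [
    {"slide": [0,-0.003,0],"twist": [0,0,0],"gripper": 0.04},
    {"slide": [0,-0.006,0],"twist": [0,0,0],"gripper": 0.04},
    {"slide": [0,-0.009,0],"twist": [0,0,0],"gripper": 0.04},
    {"slide": [0,-0.012,0],"twist": [0,0,0],"gripper": 0.04},
    {"slide": [0,-0.015,0],"twist": [0,0,0],"gripper": 0.04},
    {"slide": [0,-0.018,0],"twist": [0,0,0],"gripper": 0.04},
    {"slide": [0,-0.021,0],"twist": [0,0,0],"gripper": 0.04},
    {"slide": [0,-0.024,0],"twist": [0,0,0],"gripper": 0.04}
  ]
}}

```text
clock: 14.82
position: [0.5854, -0.2573, 0.0457]
eef_rot: [[-0.2, 0.98, 0.0], [0.98, 0.2, -0.0], [-0.0, 0.0, -1.0]]
contact_force: [3.4, 1.2, -0.9]
opening: 0.433
```

>>> {"op": "jog_arm", "data": {
  "motion": [
    {"slide": [0,-0.003,0],"twist": [0,0,0],"gripper": 0.04},
    {"slide": [0,-0.006,0],"twist": [0,0,0],"gripper": 0.04},
    {"slide": [0,-0.009,0],"twist": [0,0,0],"gripper": 0.04},
    {"slide": [0,-0.012,0],"twist": [0,0,0],"gripper": 0.04}
  ]
}}

```text
clock: 15.32
position: [0.5736, -0.2598, 0.0457]
eef_rot: [[-0.2, 0.98, 0.0], [0.98, 0.2, -0.0], [-0.0, 0.0, -1.0]]
contact_force: [3.9, 1.1, -2.0]
opening: 0.427
```

>>> {"op": "jog_arm", "data": {
  "motion": [
    {"slide": [0,-0.003,0],"twist": [0,0,0],"gripper": 0.04},
    {"slide": [0,-0.006,0],"twist": [0,0,0],"gripper": 0.04},
    {"slide": [0,-0.009,0],"twist": [0,0,0],"gripper": 0.04},
    {"slide": [0,-0.012,0],"twist": [0,0,0],"gripper": 0.04}
  ]
}}

```text
clock: 15.82
position: [0.5619, -0.2622, 0.0457]
eef_rot: [[-0.2, 0.98, 0.0], [0.98, 0.2, -0.0], [-0.0, 0.0, -1.0]]
contact_force: [3.7, 0.2, -1.1]
opening: 0.431
```

>>> {"op": "jog_arm", "data": {
  "motion": [
    {"slide": [0,-0.003,0],"twist": [0,0,0],"gripper": 0.04},
    {"slide": [0,-0.006,0],"twist": [0,0,0],"gripper": 0.04},
    {"slide": [0,-0.009,0],"twist": [0,0,0],"gripper": 0.04},
    {"slide": [0,-0.012,0],"twist": [0,0,0],"gripper": 0.04}
  ]
}}

```text
clock: 16.32
position: [0.5501, -0.2646, 0.0457]
eef_rot: [[-0.2, 0.98, 0.0], [0.98, 0.2, -0.0], [-0.0, 0.0, -1.0]]
contact_force: [4.3, 0.1, -0.1]
opening: 0.428
```

>>> {"op": "jog_arm", "data": {
  "motion": [
    {"slide": [0,-0.003,0],"twist": [0,0,0],"gripper": 0.04},
    {"slide": [0,-0.005,0],"twist": [0,0,0],"gripper": 0.04}
  ]
}}

```text
clock: 16.58
position: [0.5452, -0.2656, 0.0457]
eef_rot: [[-0.2, 0.98, 0.0], [0.98, 0.2, -0.0], [-0.0, 0.0, -1.0]]
contact_force: [4.1, 0.8, -0.5]
opening: 0.432
```

>>> {"op": "jog_arm", "data": {
  "motion": [
    {"slide": [0,-0.003,0],"twist": [0,0,0],"gripper": 0.04},
    {"slide": [0,-0.005,0],"twist": [0,0,0],"gripper": 0.04}
  ]
}}

```text
clock: 16.82
position: [0.5404, -0.2666, 0.0457]
eef_rot: [[-0.2, 0.98, 0.0], [0.98, 0.2, -0.0], [-0.0, 0.0, -1.0]]
contact_force: [4.8, 1.1, -1.2]
opening: 0.431
```

C drags at about 4.2 N, against about 2.1 to 2.6 N for A and B, so C is the gripping rack. All three are tested. Now I centre on C's fin, close on it, then measure and lift.

>>> {"op": "jog_arm", "data": {
  "motion": [
    {"slide": [0,0.006,0],"twist": [0,0,0],"gripper": 0.04},
    {"slide": [0,0.0125,0],"twist": [0,0,0],"gripper": 0.04},
    {"slide": [0,0.0125,0.005],"twist": [0,0,0],"gripper": 0.04},
    {"slide": [0,0.0125,0.005],"twist": [0,0,0],"gripper": 0.04},
    {"slide": [0,0.0125,0.005],"twist": [0,0,0],"gripper": 0.025},
    {"slide": [0,0.0125,0.005],"twist": [0,0,0],"gripper": 0.018}
  ],
  "newtons": 30
}}

```text
clock: 17.58
position: [0.5527, -0.2641, 0.0407]
eef_rot: [[-0.2, 0.98, 0.0], [0.98, 0.2, -0.0], [-0.0, 0.0, -1.0]]
contact_force: [-0.7, 0.2, -0.3]
opening: 0.264
```

>>> {"op": "jog_arm", "data": {
  "motion": [
    {"slide": [0,0,0],"twist": [0,0,0],"gripper": 0.005},
    {"slide": [0,0,0],"twist": [0,0,0],"gripper": 0.005},
    {"slide": [0,0,0],"twist": [0,0,0],"gripper": 0.005},
    {"slide": [0,0,0],"twist": [0,0,0],"gripper": 0.005}
  ]
}}

```text
clock: 18.08
position: [0.5528, -0.2641, 0.0408]
eef_rot: [[-0.2, 0.98, 0.0], [0.98, 0.2, -0.0], [-0.0, 0.0, -1.0]]
contact_force: [0.0, 0.6, 1.1]
opening: 0.149
```

```bash
python3 - <<'E'
from h import *
from cell import arm
s=arm.get_state();print(s["position"],s["opening"]*.093,s["contact_force"],s["clock"])
fin(.553,-.264)
E
```

```text
[ 0.55281349 -0.26408066  0.04080143] 0.013827757135383749 [0.0158638  0.58038547 1.12857911] 18.075
fin 2596 (array([ 549.4, -259.6]), array([38.1, 37.5]), -22.0) 0.0722
block 12372 (array([ 553.4, -263.5]), array([130.1,  70.5]), 11.6)
```

>>> {"op": "jog_arm", "data": {
  "motion": [
    {"slide": [0,0,-0.01],"twist": [0,0,0],"gripper": 0.005},
    {"slide": [0,0,-0.03],"twist": [0,0,0],"gripper": 0.005},
    {"slide": [0,0,-0.06],"twist": [0,0,0],"gripper": 0.005},
    {"slide": [0,0,-0.09],"twist": [0,0,0],"gripper": 0.005},
    {"slide": [0,0,-0.12],"twist": [0,0,0],"gripper": 0.005},
    {"slide": [0,0,-0.145],"twist": [0,0,0],"gripper": 0.005},
    {"slide": [0,0,-0.16],"twist": [0,0,0],"gripper": 0.005},
    {"slide": [0,0,-0.16],"twist": [0,0,0],"gripper": 0.005}
  ]
}}

```text
clock: 19.12
position: [0.5534, -0.2644, 0.2024]
eef_rot: [[-0.2, 0.98, 0.002], [0.98, 0.2, -0.001], [-0.002, 0.002, -1.0]]
contact_force: [-0.6, -0.3, -9.1]
opening: 0.147
```

```bash
python3 - <<'E'
from h import *
from cell import arm
s=arm.get_state();print(s["position"],s["opening"]*.093,s["contact_force"],s["clock"])
plan([.515,.317,.20],9.4)
E
```

```text
[ 0.55339017 -0.2644054   0.20237108] 0.01362961810185172 [-0.64627372 -0.27054574 -9.07564057] 19.125
slide [0.5773 0.0789 0.0015] twist [0.12 0.1  2.16] t 19.125 F [-0.65 -0.27 -9.08]
```

>>> {"op": "jog_arm", "data": {
  "motion": [
    {"slide": [0.008,0.001,0],"twist": [0,0,0],"gripper": 0.005},
    {"slide": [0.025,0.003,0],"twist": [0,0,0],"gripper": 0.005},
    {"slide": [0.055,0.007,0],"twist": [0,0,0],"gripper": 0.005},
    {"slide": [0.09,0.012,0],"twist": [0,0,0],"gripper": 0.005},
    {"slide": [0.13,0.018,0],"twist": [0,0,0],"gripper": 0.005},
    {"slide": [0.17,0.023,0],"twist": [0,0,1],"gripper": 0.005},
    {"slide": [0.21,0.029,0],"twist": [0,0,1],"gripper": 0.005},
    {"slide": [0.25,0.034,0],"twist": [0,0,1],"gripper": 0.005},
    {"slide": [0.29,0.04,0],"twist": [0,0,1],"gripper": 0.005},
    {"slide": [0.33,0.045,0],"twist": [0,0,1],"gripper": 0.005}
  ]
}}

```text
clock: 20.38
position: [0.5293, 0.0707, 0.1997]
eef_rot: [[-0.184, 0.983, -0.001], [0.983, 0.184, 0.0], [0.001, -0.001, -1.0]]
contact_force: [1.2, -0.1, -7.9]
opening: 0.147
```

>>> {"op": "jog_arm", "data": {
  "motion": [
    {"slide": [0.04,0.005,0],"twist": [0,0,0],"gripper": 0.005},
    {"slide": [0.08,0.01,0],"twist": [0,0,0],"gripper": 0.005},
    {"slide": [0.12,0.015,0],"twist": [0,0,0],"gripper": 0.005},
    {"slide": [0.155,0.02,0],"twist": [0,0,0],"gripper": 0.005},
    {"slide": [0.19,0.025,0],"twist": [0,0,1],"gripper": 0.005},
    {"slide": [0.215,0.028,0],"twist": [0,0,1],"gripper": 0.005},
    {"slide": [0.235,0.031,0],"twist": [0,0,1],"gripper": 0.005},
    {"slide": [0.245,0.033,0],"twist": [0,0,1],"gripper": 0.005},
    {"slide": [0.247,0.033,0],"twist": [0,0,1],"gripper": 0.005},
    {"slide": [0.247,0.033,0],"twist": [0,0,1],"gripper": 0.005}
  ]
}}

```text
clock: 21.62
position: [0.518, 0.3166, 0.2006]
eef_rot: [[-0.166, 0.986, -0.0], [0.986, 0.166, -0.0], [-0.0, -0.0, -1.0]]
contact_force: [-0.4, -0.3, -8.4]
opening: 0.147
```

```bash
python3 - <<'E'
from h import *
from cell import arm,cams
s=arm.get_state();print(s["position"],s["opening"]*.093,s["contact_force"],s["clock"])
n=np.array([-.3197,-.0529,.946]);D=np.array([.5205,.318,.0545])
plan(D+n*.091,9.4,.33)
d=cams.snapshot("wrist");cv2.imwrite("pics/w2.png",d["pixels"][:,:,::-1])
T=np.eye(4);T[:3,:3]=s["eef_rot"];T[:3,3]=s["position"];P=cloud(d,T@d["tool_from_camera"]);im=d["pixels"].astype(int)
red=(im[...,0]>1.9*im[...,1])&(im[...,2]<.6*im[...,0])&(d["range_z"]>.05)&(np.hypot(P[...,0]-.422,P[...,1]-.301)<.09)
if red.sum()>20:print("lip",red.sum(),rect(P[red]),np.median(P[red],0))
h=D[2]+(P[...,0]-D[0])*.3364+(P[...,1]-D[1])*.0538
m=(abs(P[...,2]-h)<.008)&(d["range_z"]>.05)&~red&(np.hypot(P[...,0]-D[0],P[...,1]-D[1])<.12)&(P[...,2]>.03)
Q=P[m];print("deck",m.sum(),"dz",np.median(Q[:,2]-h[m]).round(4),rect(Q),Q[:,:].min(0).round(3),Q.max(0).round(3))
c=np.linalg.lstsq(np.c_[Q[:,:2],np.ones(len(Q))],Q[:,2],rcond=None)[0];print(c)
E
```

```text
[0.51796648 0.31657401 0.20055198] 0.013625110084511392 [-0.40171207 -0.34687962 -8.38382013] 21.625
slide [ 0.0011 -0.0267  0.06  ] twist [-18.92   0.     0.13] t 21.625 F [-0.4  -0.35 -8.38]
lip 439 (array([458.4, 338.6]), array([87.2, 64.5]), 9.3) [0.42004207 0.33546624 0.02956245]
deck 7771 dz -0.0002 (array([527.1, 353.4]), array([171.3,  62. ]), 10.8) [0.439 0.307 0.03 ] [0.613 0.396 0.088]
[ 0.33774619  0.05261695 -0.13821315]
```

View pics/w2.png

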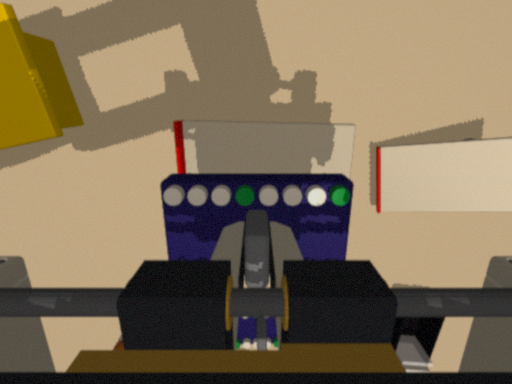

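The wrist view shows rack C held level over the large beige deck, with the lip at (180,145), the deck's far edge at row 122, and the edges parallel. Next I tilt to the slope and approach.

>>> {"op": "jog_arm", "data": {
  "motion": [
    {"slide": [0,-0.003,0.002],"twist": [-2,0,0],"gripper": 0.005},
    {"slide": [0,-0.008,0.008],"twist": [-6,0,0],"gripper": 0.005},
    {"slide": [0.001,-0.014,0.02],"twist": [-10,0,0],"gripper": 0.005},
    {"slide": [0.001,-0.02,0.035],"twist": [-14,0,0],"gripper": 0.005},
    {"slide": [0.001,-0.024,0.048],"twist": [-17,0,0],"gripper": 0.005},
    {"slide": [0.001,-0.0265,0.058],"twist": [-18.7,0,0.1],"gripper": 0.005},
    {"slide": [0.001,-0.0265,0.06],"twist": [-18.9,0,0.1],"gripper": 0.005},
    {"slide": [0.001,-0.0265,0.06],"twist": [-18.9,0,0.1],"gripper": 0.005}
  ]
}}

```text
clock: 22.68
position: [0.4918, 0.3134, 0.141]
eef_rot: [[-0.164, 0.933, 0.319], [0.986, 0.155, 0.053], [0.0, 0.324, -0.946]]
contact_force: [0.1, 0.0, -8.5]
opening: 0.144
```

```bash
python3 - <<'E'
from h import *
from cell import arm,cams
n=np.array([-.3197,-.0529,.946]);D=np.array([.5205,.318,.0545])
plan(D+n*.0408,9.4,.33)
s=arm.get_state();print(s["position"],s["opening"]*.093)
d=cams.snapshot("side");P=cloud(d);im=d["pixels"];z=P[...,2]
cv2.imwrite("pics/s2.png",cv2.resize(im[110:240,140:340,::-1],None,fx=4,fy=4,interpolation=cv2.INTER_CUBIC))
# height of caps over the deck in deck frame, as function of along-slope
a=np.radians(9.4);X=np.array([np.cos(a)*np.cos(.33),np.sin(a)*np.cos(.33),np.sin(.33)]);Y=np.array([-np.sin(a),np.cos(a),0]);N=np.cross(X,Y)
q=(P-D)@np.c_[X,Y,N]
b=im.astype(int);m=(b[...,2]>1.25*b[...,0])&(abs(q[...,0])<.1)&(abs(q[...,1])<.07)&(q[...,2]>.02)&(q[...,2]<.12)&(d["range_z"]>.1)
Q=q[m];print(m.sum(),np.percentile(Q,[3,50,97],axis=0).round(4))
for lo in np.arange(-.07,.07,.02):
    k=(Q[:,0]>lo)&(Q[:,0]<lo+.02)
    if k.sum()>5:print(round(lo,2),k.sum(),np.percentile(Q[k,2],[5,50,95]).round(4))
E
```

```text
slide [-0.0002 -0.0005  0.0505] twist [-0.03 -0.02  0.02] t 22.675 F [ 0.14  0.02 -8.53]
[0.49180125 0.31339498 0.14102891] 0.013353533405183714
282 [[-0.0619 -0.0404  0.0642]
 [-0.0154 -0.0306  0.0814]
 [ 0.055   0.0199  0.0897]]
-0.07 50 [0.0649 0.0787 0.0858]
-0.05 57 [0.0656 0.0828 0.0903]
-0.03 42 [0.0656 0.0816 0.086 ]
-0.01 24 [0.0641 0.075  0.0834]
0.01 43 [0.0663 0.0821 0.0931]
0.03 46 [0.0658 0.0814 0.0862]
0.05 20 [0.0682 0.0819 0.0872]
```

View pics/s2.png

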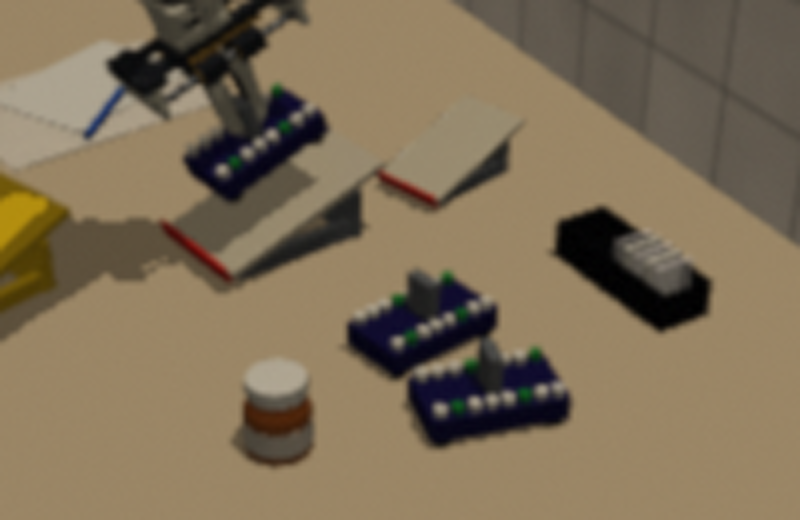

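The side view shows rack C parallel above the deck of the large beige stand. A and B are standing and the jar is untouched. Next I descend.

>>> {"op": "jog_arm", "data": {
  "motion": [
    {"slide": [0,0,0.006],"twist": [0,0,0],"gripper": 0.005},
    {"slide": [0,0,0.018],"twist": [0,0,0],"gripper": 0.005},
    {"slide": [0,0,0.03],"twist": [0,0,0],"gripper": 0.005},
    {"slide": [0,0,0.039],"twist": [0,0,0],"gripper": 0.005},
    {"slide": [0,0,0.044],"twist": [0,0,0],"gripper": 0.005},
    {"slide": [0,0,0.046],"twist": [0,0,0],"gripper": 0.005},
    {"slide": [0,0,0.047],"twist": [0,0,0],"gripper": 0.005},
    {"slide": [0,0,0.047],"twist": [0,0,0],"gripper": 0.005}
  ]
}}

```text
clock: 23.72
position: [0.5068, 0.3164, 0.0966]
eef_rot: [[-0.164, 0.933, 0.32], [0.986, 0.155, 0.054], [0.001, 0.324, -0.946]]
contact_force: [-0.7, -0.4, -6.4]
opening: 0.147
```

>>> {"op": "jog_arm", "data": {
  "motion": [
    {"slide": [0,0,0.0005],"twist": [0,0,0],"gripper": 0.005},
    {"slide": [0,0,0.001],"twist": [0,0,0],"gripper": 0.005},
    {"slide": [0,0,0.001],"twist": [0,0,0],"gripper": 0.005}
  ]
}}

```text
clock: 24.1
position: [0.5069, 0.3163, 0.0953]
eef_rot: [[-0.164, 0.933, 0.32], [0.986, 0.155, 0.054], [0.0, 0.324, -0.946]]
contact_force: [-0.3, -0.3, -8.0]
opening: 0.147
```

>>> {"op": "jog_arm", "data": {
  "motion": [
    {"slide": [0,0,0.0005],"twist": [0,0,0],"gripper": 0.005},
    {"slide": [0,0,0.001],"twist": [0,0,0],"gripper": 0.005},
    {"slide": [0,0,0.001],"twist": [0,0,0],"gripper": 0.005}
  ]
}}

```text
clock: 24.48
position: [0.5072, 0.3163, 0.0942]
eef_rot: [[-0.164, 0.933, 0.319], [0.986, 0.155, 0.053], [0.0, 0.324, -0.946]]
contact_force: [-0.6, 0.2, -8.2]
opening: 0.149
```

>>> {"op": "jog_arm", "data": {
  "motion": [
    {"slide": [0,0,0.0005],"twist": [0,0,0],"gripper": 0.005},
    {"slide": [0,0,0.001],"twist": [0,0,0],"gripper": 0.005},
    {"slide": [0,0,0.001],"twist": [0,0,0],"gripper": 0.005}
  ]
}}

```text
clock: 24.85
position: [0.5075, 0.3165, 0.0935]
eef_rot: [[-0.164, 0.933, 0.319], [0.986, 0.155, 0.053], [0.0, 0.324, -0.946]]
contact_force: [-4.0, -2.0, -3.0]
opening: 0.149
```

>>> {"op": "jog_arm", "data": {
  "motion": [
    {"slide": [0,0,0.0005],"twist": [0,0,0],"gripper": 0.005},
    {"slide": [0,0,0.0005],"twist": [0,0,0],"gripper": 0.005}
  ]
}}

```text
clock: 25.1
position: [0.5075, 0.3165, 0.0935]
eef_rot: [[-0.164, 0.933, 0.319], [0.986, 0.155, 0.053], [0.0, 0.324, -0.946]]
contact_force: [-8.1, -4.4, 2.7]
opening: 0.15
```

>>> {"op": "jog_arm", "data": {
  "motion": [
    {"slide": [0,0,0.0005],"twist": [0,0,0],"gripper": 0.005},
    {"slide": [0,0,0.0005],"twist": [0,0,0],"gripper": 0.005}
  ]
}}

```text
clock: 25.35
position: [0.5075, 0.3165, 0.0936]
eef_rot: [[-0.164, 0.933, 0.319], [0.986, 0.155, 0.053], [0.0, 0.324, -0.946]]
contact_force: [-14.2, -4.8, 8.6]
opening: 0.15
```

Contact came at the expected height. I ease back to a light contact, then open.

>>> {"op": "jog_arm", "data": {
  "motion": [
    {"slide": [0,0,-0.0005],"twist": [0,0,0],"gripper": 0.005},
    {"slide": [0,0,-0.0008],"twist": [0,0,0],"gripper": 0.005}
  ]
}}

```text
clock: 25.6
position: [0.5075, 0.3164, 0.0936]
eef_rot: [[-0.164, 0.933, 0.319], [0.986, 0.156, 0.053], [0.0, 0.324, -0.946]]
contact_force: [-4.9, -2.3, -2.6]
opening: 0.15
```

>>> {"op": "jog_arm", "data": {
  "motion": [
    {"slide": [0,0,0],"twist": [0,0,0],"gripper": 0.005},
    {"slide": [0,0,0],"twist": [0,0,0],"gripper": 0.014},
    {"slide": [0,0,0],"twist": [0,0,0],"gripper": 0.017},
    {"slide": [0,0,0],"twist": [0,0,0],"gripper": 0.022},
    {"slide": [0,0,0],"twist": [0,0,0],"gripper": 0.03},
    {"slide": [0,0,0],"twist": [0,0,0],"gripper": 0.04},
    {"slide": [0,0,0],"twist": [0,0,0],"gripper": 0.04},
    {"slide": [0,0,0],"twist": [0,0,0],"gripper": 0.04}
  ],
  "newtons": 5
}}

```text
clock: 26.6
position: [0.5076, 0.3165, 0.0932]
eef_rot: [[-0.164, 0.933, 0.32], [0.986, 0.155, 0.054], [0.0, 0.324, -0.946]]
contact_force: [0.1, 0.3, -0.2]
opening: 0.432
```

```bash
cat > chk.py <<'E'
from h import *
from cell import arm,cams
s=arm.get_state();print(s["position"],s["opening"]*.093,s["contact_force"].round(2))
D=np.array([.5205,.318,.0545]);a=np.radians(9.4);X=np.array([np.cos(a)*np.cos(.33),np.sin(a)*np.cos(.33),np.sin(.33)]);Y=np.array([-np.sin(a),np.cos(a),0]);M=np.c_[X,Y,np.cross(X,Y)]
d=cams.snapshot("wrist");T=np.eye(4);T[:3,:3]=s["eef_rot"];T[:3,3]=s["position"];q=(cloud(d,T@d["tool_from_camera"])-D)@M
for n,lo,hi,r in(("block",.024,.05,.09),("fin",.06,.085,.045)):
    m=(q[...,2]>lo)&(q[...,2]<hi)&(d["range_z"]>.05)&(np.hypot(q[...,0],q[...,1])<r);Q=q[m];print(n,m.sum(),rect(Q),np.median(Q[:,2]).round(4))
E
python3 chk.py
```

```text
[0.50763993 0.31646452 0.09316781] 0.0402062679688434 [ 0.09  0.3  -0.2 ]
block 12893 (array([0.8, 0.8]), array([130.5,  71.1]), 0.0) 0.032
fin 3132 (array([0.7, 0.9]), array([72.3, 33.2]), -1.8) 0.0725
```

The rack is free, centred within 1 mm and flush. Now I retreat along the deck normal and check again.

>>> {"op": "jog_arm", "data": {
  "motion": [
    {"slide": [0,0,-0.005],"twist": [0,0,0],"gripper": 0.04},
    {"slide": [0,0,-0.02],"twist": [0,0,0],"gripper": 0.04},
    {"slide": [0,0,-0.045],"twist": [0,0,0],"gripper": 0.04},
    {"slide": [0,0,-0.075],"twist": [0,0,0],"gripper": 0.04},
    {"slide": [0,0,-0.1],"twist": [0,0,0],"gripper": 0.04},
    {"slide": [0,0,-0.12],"twist": [0,0,0],"gripper": 0.04},
    {"slide": [0,0,-0.125],"twist": [0,0,0],"gripper": 0.04},
    {"slide": [0,0,-0.125],"twist": [0,0,0],"gripper": 0.04},
    {"slide": [0,0,-0.125],"twist": [0,0,0],"gripper": 0.04},
    {"slide": [0,0,-0.125],"twist": [0,0,0],"gripper": 0.04}
  ]
}}

```text
clock: 27.9
position: [0.4674, 0.3094, 0.2103]
eef_rot: [[-0.164, 0.934, 0.318], [0.986, 0.156, 0.053], [-0.0, 0.322, -0.947]]
contact_force: [-0.0, -1.3, 0.4]
opening: 0.433
```

```bash
python3 chk.py; python3 - <<'E'
from h import *
from cell import arm,cams
d=cams.snapshot("side");cv2.imwrite("pics/s3.png",cv2.resize(d["pixels"][110:310,140:400,::-1],None,fx=3,fy=3,interpolation=cv2.INTER_CUBIC));print(arm.get_state()["clock"])
E
```

```text
[0.46736835 0.30942124 0.21025767] 0.04028890096583277 [-0.01 -1.34  0.37]
block 6654 (array([0.7, 0.7]), array([130.1,  71.2]), 0.0) 0.0319
fin 479 (array([1. , 0.5]), array([33.5, 13.1]), -89.9) 0.0723
28.0
```

View pics/s3.png

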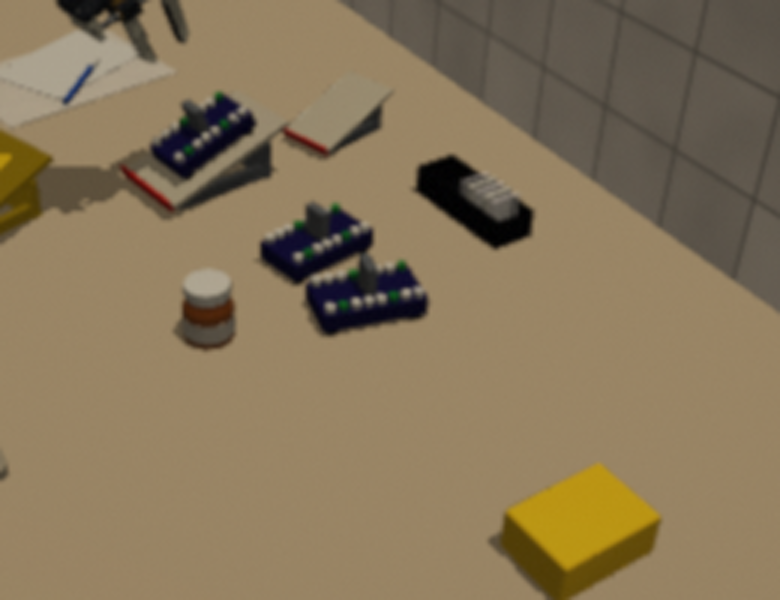

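The side view shows rack C flush on the large beige deck (about (203,135)), well above the lip. A and B are standing on the bench, the bystanders are in place, and the gripper is clear.

```bash
python3 -c "
from cell import arm
print(arm.job_done())"
```

```text
the job is handed in; nothing more can be done
None
```

I dragged all three racks about 6 cm towards the robot. I then set the one that dragged hardest, rack C at the robot's right, on the large beige stand and handed the job in at about 28 s.

- **Drag forces:** A took about 2.6 N, B about 2.1 N and C about 4.2 N. A and B read above the stated 1–1.7 N for worn feet. C was slightly under the stated 4.3 N minimum. Force noise of around 0.7 N and small vertical forces from the finger probably explain this, and C's lead was clear.
- **Setting down:** Contact on the deck briefly reached about 15–20 N of press. I eased back to light contact before opening the gripper.
- **Last checks:** About 1.3 s after release, C was within 1 mm of the deck middle, aligned with it, with its block top 32 mm above the deck, so it sits flush. It had not moved measurably since release. The side picture shows A and B standing and the other things apparently untouched. I did not re-measure the other things.

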